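Pin up a fret-cutting pack in the jig and clamp it

TASK

Make up the fret-cutting pack: first push the jig's clamp arm right back so that it stands past upright, clear of the pins. Then lower the plain blank over all three pins until it sits flat on their shoulders, and lower the fretted pattern plate over the same pins until it lies flat on the blank; carry each plate down in the gripper, do not drop it on. Last, swing the clamp arm down so that its rubber foot bears on the pattern, and leave the tape roll, sanding block, screwdriver and fret saw undisturbed.

Things in the scene. Friction and masses are not known exactly. Their poses are not given: they have to be found in the camera images.
- jig: Plywood jig fixed to the bench, yaw up to 17 deg. Origin on the bench under the pin pattern's centre; y runs along the board to the clamp post, z up. Base 100 (x), y -105 to 150, 18 thick. Three steel pins at (x, y) = (-14, 65), (14, 65), (0, -65): shoulder 17 across up to z 43, then a pin 8 across up to z 81, its top 12 tapered to 3 across. Seated blank fills z 43 to 55, pattern 55 to 67.
- jig_seat (a point): Point at the centre of the pin pattern at the height of the pin shoulders (z = 43 above the bench): the blank's origin comes to this point when seated, the pattern's origin 12 above it. Axes as the jig's.
- clamp_pivot (a point): Pivot of the clamp arm, at (0, 115, 85) in the jig's frame, between two steel cheeks 36 wide over all, 24 long along y and reaching up to z = 95. The pivot's axis is the jig's x. Axes as the jig's.
- clamp (a joint): Clamp arm angle, rad: 0 = level, from the pivot along the jig's -y, foot just touching a complete pack; 1.57 = upright; stop at 2.1, leaning away from the pins. Starts 0.7 to 1.15, overhanging the pins. Stiff hinge: stays where left, 2 to 3 N at the tip moves it. Steel bar 12 wide, 10 thick, reaching 95 from the pivot; passes between the pair of pins.
- clamp_tip (a point): Centre of the 16 long, 14 thick cross roller near the free end of the clamp arm, 90 from the pivot; the arm ends 5 beyond it. With the arm down this is where to press.
- clamp_foot (a point): Centre of the underside of the clamp's rubber foot, 16 in diameter, standing 13 out of the arm's underside (the side facing the pins), 70 from the pivot along the arm.
- blank: Plain plywood plate 50 (x) by 170 (y) by 12 thick, three 12 mm holes at (x, y) = (-14, 65), (14, 65), (0, -65) matching the pins, no other openings. Origin: centre of its underside, z up. Starts flat on the bench right of the jig, two-hole end to the left (+y), yaw up to 26 deg; fits only with that end towards the clamp post. 60 to 120 g. Grip across the 50 width at mid length.
- pattern: Fretted plywood plate 58 (x) by 170 (y) by 12 thick: the same three 12 mm pin holes, plus a 30 mm round opening at (0, -36) and two of 20 mm at (-13.5, 4), (13.5, 4). Origin: centre of its underside, z up. Starts flat on the bench as the blank does; which of the two lies nearer the robot varies. 60 to 120 g. Grip across the 58 width at mid length.
- tape: Bystander: roll of paper tape, 100 in diameter, 25 high, flat on the bench beyond the jig. Origin at the centre of its underside.
- sandblock: Bystander: black rubber sanding block 55 by 100 by 35 high, on the bench beyond the jig. Origin at the centre of its underside.
- screwdriver: Bystander: screwdriver lying on the bench far to the right.
- fretsaw: Bystander: fret saw with a U-shaped steel bow about 110 by 140 and a wooden handle, lying on the bench beyond the plates; its bow opens towards the robot. Origin at the middle of the blade line.
Things that resemble listed ones, but are neither listed nor needed, are in the scene too. What is shaped like the blank but pink, red or turquoise is not meant.

How it is judged:
On the way, in this order (a step that is already met when the one before it is completed fails the run):
1. the clamp arm is pushed back past upright (over 1.6 rad) (value of joint clamp above 1.6 rad), for 0.2 s.
2. the blank, still in the gripper, is down over the pins to within 8 mm of its shoulders (contact force between the fingers and blank above 0.5 N and horizontal distance between blank and jig_seat below 0.008 m and z of blank in the frame of jig_seat below 0.008 m), for 0.05 s.
3. the pattern, still in the gripper, is down over the pins to within 8 mm of the seated blank (horizontal distance between blank and jig_seat below 0.006 m and z of blank in the frame of jig_seat between -0.003 and 0.003 m and angle between blank's own z axis and vertical below 0.035 rad and contact force between the fingers and pattern above 0.5 N and horizontal distance between pattern and jig_seat below 0.008 m and z of pattern in the frame of jig_seat below 0.02 m), for 0.05 s.
At the end, for the whole second after the job is handed in: The blank lies flat on the three pin shoulders (within 3 mm in height, 6 mm sideways, 2 degrees), the pattern flat on the blank (same tolerances), both at rest over the pins, and the clamp arm is down (below 0.08 rad) and still with its foot within 3 mm of the pattern's top face (horizontal distance between each of blank, pattern and jig_seat below 0.006 m and z of blank in the frame of jig_seat between -0.003 and 0.003 m and angle between each of blank, pattern's own z axis and vertical below 0.035 rad and z of pattern in the frame of blank between 0.009 and 0.015 m and linear speed of each of blank, pattern below 0.02 m/s and angular speed of each of blank, pattern below 0.2 rad/s and z of clamp_foot in the frame of pattern between 0.008 and 0.015 m and value of joint clamp below 0.08 rad and velocity of joint clamp below 0.05 rad/s); the robot touches nothing.
It fails at once if the tape roll is moved more than 30 mm (distance of tape from where it was at the start of the episode above 0.03 m).
It fails at once if the sanding block is moved more than 30 mm (distance of sandblock from where it was at the start of the episode above 0.03 m).
It fails at once if the screwdriver is moved more than 30 mm (distance of screwdriver from where it was at the start of the episode above 0.03 m).
It fails at once if the fret saw is moved more than 30 mm (distance of fretsaw from where it was at the start of the episode above 0.03 m).
It also fails if it takes over 69 s, if anything falls off the work surface, if the arm or the gripper's body presses on something with over 40 N, if the wrist force passes 120 N, or if a joint passes its speed limit or range.

ROBOT

A 7-joint arm with a two-finger parallel gripper is mounted at the origin on the work surface. World frame = base frame: x ahead of the robot, y to its left, z up, the work surface at z = 0. Lengths are in m, angles in rad, forces in N, time in s.
With the tool pointing down it reaches from about 0.4 to 0.85 m from the base axis. Payload 10.4 kg.
Tool frame: the origin (TCP) lies on the centre line of the jaws, within the pads' length; the fingertips stand 11 mm ahead of it and the grasp point (between the pads) lies 8 mm behind it (manip.finger_overhang is the distance from the TCP to the fingertips, in m); z points along the fingers, y is the line along which they close (so a half turn about z gives the same grasp; the last joint's range is limited). The gripper opens to 85 mm and grips with 20 to 120 N. Pads are 22 mm wide; open, the fingers measure 114 mm over their backs; the gripper's body (76 mm by 85 mm) begins 54 mm behind the grasp point. The pads swing forward as they close: fully open they stand 13 mm farther back than shut.
Start: joints at [1.259, 0.332, -0.065, 1.46, 0.022, 1.35, -0.088], TCP at [0.178, -0.599, 0.242] pointing down, gripper open.
Joint ranges: [-2.6, 2.6], [-0.5, 2.12], [-1.47, 1.34], [0.16, 2.42], [-1.27, 4.41], [0.06, 2.06], [-2.6, 2.6]. Speed limits (rad/s): [2.22, 2.22, 2.79, 2.79, 3.14, 3.14, 3.14].

INTERFACE

Orientations are given as a unit quaternion [x, y, z, w].
In Python, from workcell import manip, imaging, workorder gives the robot as it stands.
- The arm moves only by the tool jog_arm, never from a script. Its argument "deltas" is a list of rows, each an object with "gripper": the opening, from 0 (shut) to 1 (fully open); "offset": the shift along the tool's x, y, z in m, a list of three; "rotation": the turn, a rotation vector about the tool's x, y, z in degrees, a list of three. In form: [{"gripper": gripper, "offset": [tx, ty, tz], "rotation": [ax, ay, az]}, ...]. A call has 1 to 20 rows; each row shifts and turns the commanded pose from where the row before left it, along the tool's axes as they then stand; what a row does not reach is not made up. A row lasts 1/10 s, in which the tool goes at most 50 mm and 8.59 degrees, less where a joint would pass 70% of its speed; a pose out of reach is approached as far as the arm can. A call with a gripper value outside its range is refused whole. The fingers move at their own pace and stop on an object; "newtons" is the grip in N (left out, the last holds). Time passes only in rows, so rows that do not move let the fingers close. It gives the time, the measured TCP pose, the force, the opening and the grip force at its end, in the units of the state.
- manip.get_obs(): the state, without advancing time (a new reading comes with each control period).
- imaging.camera(name): name is "scene" or "top" or "wrist"; returns the picture (400x640x3 uint8, blue, green, red); there is no depth.
- imaging.camera_model(name): a dict with "camera_matrix" (3x3 intrinsics, pixels), "world_to_cam" (4x4, takes a point from world to camera coordinates); the wrist camera has in their place "hand_eye" (4x4, takes a point from camera to tool coordinates, whose origin is the TCP and whose axes are the flange's). Camera axes: x right, y up, looking along -z (the intrinsics and any distortion apply to the point x, -y, -z); pixel columns grow to the right and rows downward; lengths in m; the calibration is good to about 2 mm. A picture is of the moment at which its call begins: read the wrist's pose just before it. camera_model takes no time and is no camera call.
- workorder.hand_in(): hands the job in; it is judged then, once.
The state is a dict: "clock": time; "joint_pos": joint angles; "joint_velocities": joint speeds; "tau": joint torques, N m; "position": TCP position; "ee_rot": TCP orientation; "ft_force": force on the tool from outside, world axes, zero at the start; "torque": the same for the moment, N m; "grip_width": opening from 0.0 (shut) to 1.0 (fully open); "grasp_force": force on a finger pad.
Only numpy, scipy, OpenCV 4.12 (cv2) and the standard library are available. Lean on these libraries where they do the work, as an engineer would, in place of code of your own. Each camera call takes 0.05 s, during which the arm holds its last target. There are 200 camera calls.

## Working session

There is one attempt and no reset: what is moved stays moved. The work goes in short steps, Python scripts to look and compute and a tool call to move; the robot and the scene stay as the last step left them, time stands still between calls to the robot, and variables do not carry over. Pictures are saved under pics/ and viewed, at most 14 in all, crops included, and the job is handed in when it is done.

Besides the shell and the picture viewer there is one more tool, called by a JSON object that holds its "api" and its "payload". jog_arm: Moves the arm, as the interface text tells. Its arguments: {"type":"object","properties":{"deltas":{"type":"array","items":{"type":"object","properties":{"gripper":{"type":"number"},"offset":{"type":"array","items":{"type":"number"}},"rotation":{"type":"array","items":{"type":"number"}}}}},"newtons":{"type":"number"}},"required":["deltas"]}

```bash
mkdir -p pics
python3 - <<'E'
from workcell import manip, imaging
import cv2, numpy as np
np.set_printoptions(precision=4,suppress=True)
for n in("top","scene"):
    cv2.imwrite(f"pics/{n}0.png",imaging.camera(n)); print(n,imaging.camera_model(n))
print(imaging.camera_model("wrist"))
print(manip.get_obs())
E
```

```text
top {'camera_matrix': array([[426.7925,   0.    , 322.0759],
       [  0.    , 426.7925, 194.7643],
       [  0.    ,   0.    ,   1.    ]]), 'world_to_cam': array([[-0.0228, -0.9995, -0.0202, -0.1052],
       [ 0.9944, -0.0248,  0.1028, -0.5317],
       [-0.1033, -0.0177,  0.9945, -1.1616],
       [ 0.    ,  0.    ,  0.    ,  1.    ]])}
scene {'camera_matrix': array([[379.0548,   0.    , 320.6552],
       [  0.    , 379.0548, 200.4902],
       [  0.    ,   0.    ,   1.    ]]), 'world_to_cam': array([[ 0.8271,  0.562 ,  0.0021, -0.3648],
       [-0.435 ,  0.6377,  0.6357,  0.2494],
       [ 0.3559, -0.5267,  0.7719, -1.4518],
       [ 0.    ,  0.    ,  0.    ,  1.    ]])}
{'camera_matrix': array([[331.9039,   0.    , 317.5636],
       [  0.    , 331.9039, 199.3012],
       [  0.    ,   0.    ,   1.    ]]), 'hand_eye': array([[-0.0011,  0.9445,  0.3284,  0.0855],
       [ 1.    ,  0.0008,  0.0009, -0.0003],
       [ 0.0006,  0.3284, -0.9445, -0.1318],
       [ 0.    ,  0.    ,  0.    ,  1.    ]])}
{'clock': 0.1, 'joint_pos': array([ 1.2594,  0.3328, -0.0647,  1.4608,  0.0216,  1.3499, -0.0885]), 'joint_velocities': array([-0.0002, -0.0017,  0.0008,  0.0009,  0.0008,  0.0002, -0.0002]), 'tau': array([  0.001 , -62.6748,   0.0493, -39.243 ,   0.0165,   0.0068,
        -0.    ]), 'position': array([ 0.1779, -0.5988,  0.2416]), 'ee_rot': array([ 0.9896,  0.1439, -0.0001, -0.0006]), 'ft_force': array([-0.2679, -0.0015,  0.4344]), 'torque': array([-0.0194, -0.0299, -0.0163]), 'grasp_force': 0.0, 'grip_width': 0.9976502294698185}
```

View pics/top0.png

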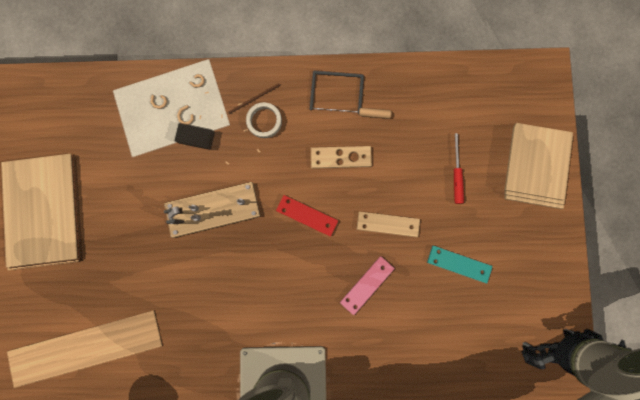

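View pics/scene0.png

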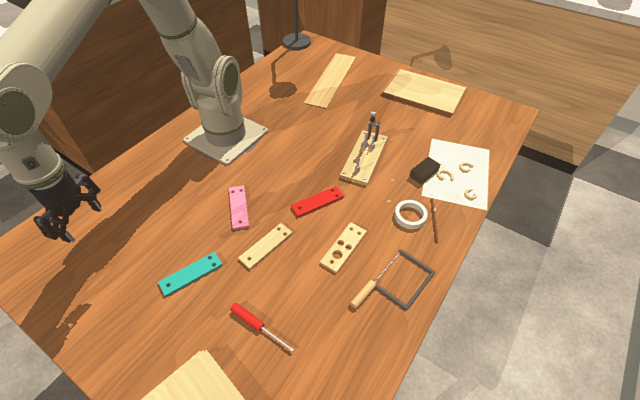

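The top view shows the jig at (212,210) with its post to the left, the pattern at (341,157), the blank at (389,224), the tape at (263,120), the sanding block at (194,136) and the saw at (340,95). The red, pink and turquoise pieces are decoys.

```bash
cat > h.py <<'E'
import cv2, numpy as np
from workcell import manip, imaging
from scipy.spatial.transform import Rotation as R
np.set_printoptions(precision=4,suppress=True)
def cam(name,obs=None):
    m=imaging.camera_model(name); K=m["camera_matrix"]
    if name=="wrist":
        T=np.eye(4);T[:3,:3]=R.from_quat(obs["ee_rot"]).as_matrix();T[:3,3]=obs["position"]
        W=T@m["hand_eye"]
    else: W=np.linalg.inv(m["world_to_cam"])
    return K,W
def ray(c,uv,z):
    K,W=c; uv=np.atleast_2d(uv).astype(float)
    d=np.c_[(uv[:,0]-K[0,2])/K[0,0],-(uv[:,1]-K[1,2])/K[1,1],-np.ones(len(uv))]@W[:3,:3].T
    o=W[:3,3]; return o+d*((z-o[2])/d[:,2])[:,None]
def proj(c,P):
    K,W=c; p=(np.atleast_2d(P)-W[:3,3])@W[:3,:3]
    return np.c_[K[0,2]+K[0,0]*p[:,0]/-p[:,2],K[1,2]+K[1,1]*p[:,1]/p[:,2]]
def rect(c,mask,seed,z):
    """min-area rectangle (world, plane z) of the mask blob at/near seed pixel: centre, sizes, angle of long side"""
    mask=cv2.morphologyEx(mask,cv2.MORPH_CLOSE,np.ones((3,3),np.uint8))
    cs=cv2.findContours(mask,cv2.RETR_EXTERNAL,cv2.CHAIN_APPROX_NONE)[0]
    cs=[k for k in cs if cv2.contourArea(k)>100]
    k=max(cs,key=lambda k:cv2.pointPolygonTest(k,tuple(map(float,seed)),True))
    w=ray(c,k[:,0,:],z)[:,:2]
    b=cv2.boxPoints(cv2.minAreaRect((w*1000).astype(np.float32)))/1000
    e1,e2=b[1]-b[0],b[2]-b[1]; l=e1 if np.hypot(*e1)>np.hypot(*e2) else e2
    return b.mean(0),sorted([np.hypot(*e1),np.hypot(*e2)]),np.degrees(np.arctan2(l[1],l[0]))%180
E
python3 - <<'E'
from h import *
im=cv2.imread("pics/top0.png"); c=cam("top")
hsv=cv2.cvtColor(im,cv2.COLOR_BGR2HSV)
for n,s in dict(jig=(222,215),pat=(318,157),blank=(389,224),desk=(300,60)).items():print(n,hsv[s[1],s[0]])
m=((hsv[...,2]>165)&(hsv[...,0]<28)&(hsv[...,1]<150)).astype(np.uint8)*255
for n,s,z in(("jig",(240,210),.018),("pat",(318,157),.012),("blank",(389,224),.012)):
    print(n,*rect(c,m,s,z))
cv2.imwrite("pics/crop.png",cv2.resize(np.hstack([im[140:280,150:450],]),None,fx=2.6,fy=2.6,interpolation=2))
E
```

```text
jig [ 16 112 121]
pat [ 17 109 213]
blank [ 17 111 200]
desk [ 13 149 142]
jig [0.4975 0.1944] [np.float32(0.09801811), np.float32(0.2526188)] 102.46834
pat [ 0.6387 -0.1725] [np.float32(0.057995085), np.float32(0.16911745)] 90.01577
blank [ 0.4444 -0.2992] [np.float32(0.05093211), np.float32(0.16942683)] 81.8842
```

View pics/crop.png

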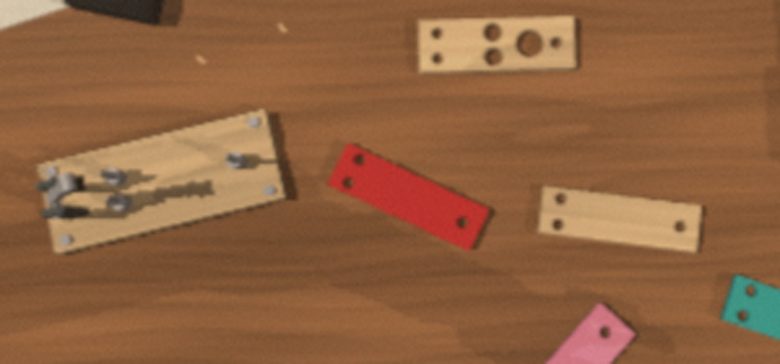

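{"api": "jog_arm", "payload": {"deltas": [{"gripper":1,"offset":[0.034,-0.0212,0],"rotation":[0,0,0]},{"gripper":1,"offset":[0.034,-0.0212,0],"rotation":[0,0,0]},{"gripper":1,"offset":[0.034,-0.0212,0],"rotation":[0,0,0]},{"gripper":1,"offset":[0.034,-0.0212,0],"rotation":[0,0,0]},{"gripper":1,"offset":[0.034,-0.0212,0],"rotation":[0,0,0]},{"gripper":1,"offset":[0.034,-0.0212,0],"rotation":[0,0,0]},{"gripper":1,"offset":[0.034,-0.0212,0],"rotation":[0,0,0]},{"gripper":1,"offset":[0.034,-0.0212,0],"rotation":[0,0,0]},{"gripper":1,"offset":[0.034,-0.0212,0],"rotation":[0,0,0]},{"gripper":1,"offset":[0.034,-0.0212,0],"rotation":[0,0,0]},{"gripper":0,"offset":[0,0,0],"rotation":[0,0,-8.2]},{"gripper":0,"offset":[0,0,0],"rotation":[0,0,-8.2]},{"gripper":0,"offset":[0,0,0],"rotation":[0,0,-8.2]},{"gripper":0,"offset":[0,0,0],"rotation":[0,0,-8.2]},{"gripper":0,"offset":[0,0,0],"rotation":[0,0,-8.2]},{"gripper":0,"offset":[0,0,0],"rotation":[0,0,-8.2]},{"gripper":0,"offset":[0,0,0],"rotation":[0,0,-8.2]},{"gripper":0,"offset":[0,0,0],"rotation":[0,0,-8.2]}]}}

```text
clock: 1.9
position: [0.4434, -0.299, 0.242]
ee_rot: [0.752, 0.659, -0.0, -0.0]
ft_force: [0.1, 0.5, 0.8]
grip_width: -0.001
grasp_force: 0.0
```

```bash
cat >> h.py <<'E'
def head(o):
    x=R.from_quat(o["ee_rot"]).as_matrix()[:,0]; return np.degrees(np.arctan2(x[1],x[0]))
def goal(o,p,hd):
    """rotation about tool z (deg) to do LAST, and tool-frame offset to do FIRST"""
    off=R.from_quat(o["ee_rot"]).as_matrix().T@(np.array(p)-o["position"])
    print("offset",off,"len",np.linalg.norm(off),"then rotz",-((hd-head(o)+180)%360-180))
def jig(x,y,z,o=(0.5024,0.1724),a=12.47):
    r=np.radians(a); return np.array([o[0]+x*np.cos(r)-y*np.sin(r),o[1]+x*np.sin(r)+y*np.cos(r),z])
def wood(im):
    h=cv2.cvtColor(im,cv2.COLOR_BGR2HSV)
    return ((h[...,2]>165)&(h[...,0]<28)&(h[...,1]<150)).astype(np.uint8)*255
E
python3 - <<'E'
from h import *
o=manip.get_obs(); im=imaging.camera("wrist"); cv2.imwrite("pics/w1.png",im)
c=cam("wrist",o)
for n,p in(("blank",[.4444,-.2992,.012]),("pat",[.6387,-.1725+0.07,.012])):
    s=proj(c,p)[0]; print(n,s)
    try: print(rect(c,wood(im),s,.012))
    except Exception as e: print(e)
goal(o,jig(0,-.0,.242),102.5); goal(o,jig(0,0,.146),102.5)
print(o["joint_pos"])
E
```

```text
blank [318.3566 165.3682]
(array([ 0.4449, -0.2995], dtype=float32), [np.float32(0.05028363), np.float32(0.17048225)], np.float32(81.61618))
pat [504.5726 -75.4682]
(array([ 0.6388, -0.2082], dtype=float32), [np.float32(0.058202863), np.float32(0.09949806)], np.float32(90.005905))
offset [ 0.4751 -0.0031  0.0001] len 0.47506910399268854 then rotz -20.01531278173934
offset [ 0.475  -0.0031  0.0961] len 0.48467009874408207 then rotz -20.01531278173934
[ 0.8968  0.1629 -0.4308  1.6814  0.0701  1.3131  0.322 ]
```

View pics/w1.png

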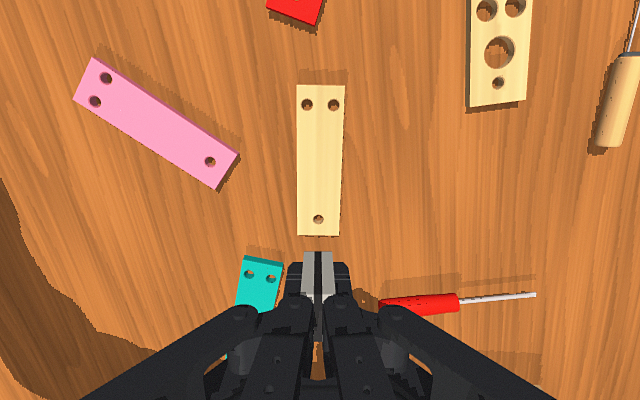

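The blank lies at (318,165), two-hole end ahead, and it agrees with the top view within 0.5 mm. The pattern is at the upper right. Next is the jig.

{"api": "jog_arm", "payload": {"deltas": [{"gripper":0,"offset":[0.0475,0,0],"rotation":[0,0,0]},{"gripper":0,"offset":[0.0475,0,0],"rotation":[0,0,0]},{"gripper":0,"offset":[0.0475,0,0],"rotation":[0,0,0]},{"gripper":0,"offset":[0.0475,-0.001,0],"rotation":[0,0,0]},{"gripper":0,"offset":[0.0475,-0.001,0],"rotation":[0,0,0]},{"gripper":0,"offset":[0.0475,-0.001,0],"rotation":[0,0,0]},{"gripper":0,"offset":[0.0475,0,0],"rotation":[0,0,0]},{"gripper":0,"offset":[0.0475,0,0],"rotation":[0,0,0]},{"gripper":0,"offset":[0.0475,0,0],"rotation":[0,0,0]},{"gripper":0,"offset":[0.0475,0,0],"rotation":[0,0,0]},{"gripper":0,"offset":[0,0,0],"rotation":[0,0,-6.67]},{"gripper":0,"offset":[0,0,0],"rotation":[0,0,-6.67]},{"gripper":0,"offset":[0,0,0],"rotation":[0,0,-6.67]},{"gripper":0,"offset":[0,0,0.032],"rotation":[0,0,0]},{"gripper":0,"offset":[0,0,0.032],"rotation":[0,0,0]},{"gripper":0,"offset":[0,0,0.032],"rotation":[0,0,0]}]}}

```text
clock: 3.55
position: [0.5054, 0.1717, 0.1451]
ee_rot: [0.63, 0.777, -0.0, 0.0]
ft_force: [0.8, 0.5, 0.8]
grip_width: -0.003
grasp_force: 0.0
```

{"api": "jog_arm", "payload": {"deltas": [{"gripper":0,"offset":[0.01,0,0]},{"gripper":0,"offset":[0.01,0,0]},{"gripper":0,"offset":[0.01,0,0]},{"gripper":0,"offset":[0.01,0,0]},{"gripper":0,"offset":[0.01,0,0]},{"gripper":0,"offset":[0.01,0,0]}]}}

```text
schema error: expected keys gripper, offset, rotation
```

{"api": "jog_arm", "payload": {"deltas": [{"gripper":0,"offset":[0.01,-0.003,0],"rotation":[0,0,0]},{"gripper":0,"offset":[0.01,0,0],"rotation":[0,0,0]},{"gripper":0,"offset":[0.01,0,0],"rotation":[0,0,0]},{"gripper":0,"offset":[0.01,0,0],"rotation":[0,0,0]},{"gripper":0,"offset":[0.01,0,0],"rotation":[0,0,0]},{"gripper":0,"offset":[0.01,0,0],"rotation":[0,0,0]},{"gripper":0,"offset":[0.01,0,0],"rotation":[0,0,0]}]}}

```text
clock: 4.25
position: [0.4886, 0.2393, 0.147]
ee_rot: [0.629, 0.778, -0.0, 0.001]
ft_force: [1.5, -4.9, 3.0]
grip_width: -0.005
grasp_force: 2.3
```

Contact force is about 5 N, as expected, so I'll keep pushing.

{"api": "jog_arm", "payload": {"deltas": [{"gripper":0,"offset":[0.01,0,0],"rotation":[0,0,0]},{"gripper":0,"offset":[0.01,0,0],"rotation":[0,0,0]},{"gripper":0,"offset":[0.01,0,0],"rotation":[0,0,0]},{"gripper":0,"offset":[0.01,0,0],"rotation":[0,0,0]},{"gripper":0,"offset":[0.008,0,0],"rotation":[0,0,0]},{"gripper":0,"offset":[0,0,0],"rotation":[0,0,0]},{"gripper":0,"offset":[0,0,0],"rotation":[0,0,0]}]}}

```text
clock: 4.95
position: [0.4773, 0.2872, 0.1462]
ee_rot: [0.628, 0.778, 0.0, -0.0]
ft_force: [0.6, 0.1, 0.3]
grip_width: 0.005
grasp_force: 0.0
```

{"api": "jog_arm", "payload": {"deltas": [{"gripper":1,"offset":[-0.04,0,-0.031],"rotation":[0,0,0]},{"gripper":1,"offset":[-0.04,0,-0.031],"rotation":[0,0,0]},{"gripper":1,"offset":[-0.04,0,-0.031],"rotation":[0,0,0]},{"gripper":1,"offset":[-0.04,0,-0.031],"rotation":[0,0,0]},{"gripper":1,"offset":[-0.04,0,-0.031],"rotation":[0,0,0]},{"gripper":1,"offset":[0,0,0],"rotation":[0,0,0]}]}}

```text
clock: 5.55
position: [0.5222, 0.0876, 0.3031]
ee_rot: [0.632, 0.775, 0.001, 0.003]
ft_force: [0.3, 0.5, -0.4]
grip_width: 0.992
grasp_force: 0.0
```

Run:
```python
from h import *
o=manip.get_obs(); im=imaging.camera("wrist"); cv2.imwrite("pics/w2.png",im)
c=cam("wrist",o); print(o["clock"],o["position"],o["ee_rot"],head(o))
for x,y in((-.014,.065),(.014,.065),(0,-.065)): print(proj(c,jig(x,y,.081)),proj(c,jig(x,y,.043)))
```

```text
5.55 [0.5222 0.0876 0.3031] [0.6317 0.7752 0.0014 0.0027] 101.6430954529306
[[297.2237   8.5218]] [[299.1284  16.2376]]
[[327.0158   8.0326]] [[325.8475  15.7989]]
[[314.6607 146.1611]] [[314.7552 140.391 ]]
```

View pics/w2.png

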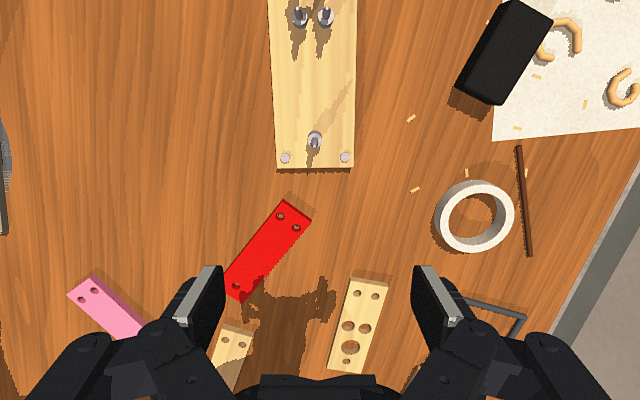

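{"api": "jog_arm", "payload": {"deltas": [{"gripper":1,"offset":[0.03,0,0.02],"rotation":[0,0,0]},{"gripper":1,"offset":[0.03,0,0.02],"rotation":[0,0,0]},{"gripper":1,"offset":[0,0,0],"rotation":[0,0,0]},{"gripper":1,"offset":[0,0,0],"rotation":[0,0,0]},{"gripper":1,"offset":[0,0,0],"rotation":[0,0,0]}]}}

```text
clock: 6.1
position: [0.5068, 0.1519, 0.2595]
ee_rot: [0.628, 0.778, -0.0, 0.0]
ft_force: [1.2, -0.6, 0.1]
grip_width: 1.0
grasp_force: 0.0
```

Run:
```python
from h import *
o=manip.get_obs(); im=imaging.camera("wrist"); cv2.imwrite("pics/w3.png",im)
c=cam("wrist",o); print(o["position"],o["ee_rot"],head(o))
for x,y in((-.014,.065),(.014,.065),(0,-.065)): print(proj(c,jig(x,y,.081)),proj(c,jig(x,y,.043)))
print(rect(c,wood(im),proj(c,jig(.03,0,.018))[0],.018))
cv2.imwrite("pics/w3c.png",cv2.resize(im[20:220,240:400],None,fx=3,fy=3,interpolation=0))
```

```text
[0.5068 0.1519 0.2595] [ 0.6283  0.778  -0.      0.    ] 102.15156634852733
[[300.5842  83.3525]] [[302.4479  83.444 ]]
[[332.3194  83.1299]] [[330.7172  83.2457]]
[[317.443  219.5101]] [[317.463  206.4267]]
(array([0.4976, 0.1913], dtype=float32), [np.float32(0.09920891), np.float32(0.2466268)], np.float32(102.37605))
```

View pics/w3c.png

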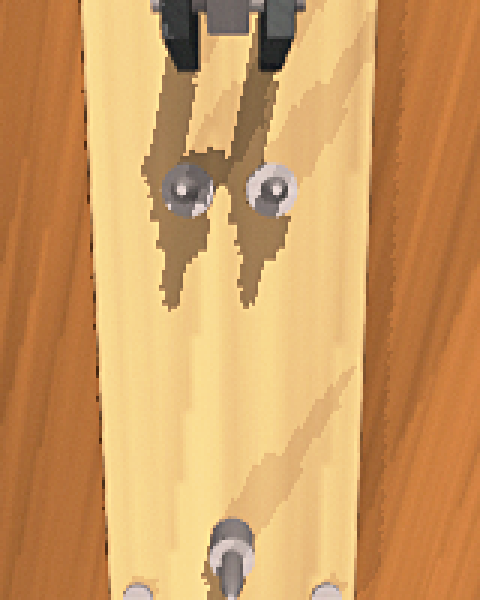

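The pins show at (302,83), (330,83) and (317,206), within about 0.5 px of the prediction. That confirms the jig pose, and the clamp is clear of them.

Run:
```python
from h import *
o=manip.get_obs()
K=imaging.camera_model("wrist")
c=(K["camera_matrix"],K["hand_eye"])
for z in(.011,0,-.002): print("tip shut/open px",z,proj(c,[[.011,0,z],[-.011,0,z],[.011,.0425,z],[.011,.057,z]]).tolist())
print(manip.finger_overhang)
goal(o,[.4449,-.2995,.2],81.7); print(o["joint_pos"])
```

```text
tip shut/open px 0.011 [[316.28740923592983, 247.82123135563126], [316.38932040279826, 287.18558248405697], [404.9244914119531, 247.7468827437948], [435.1716555555992, 247.72151148144206]]
tip shut/open px 0 [[316.19224839884106, 259.2503841326645], [316.30534696845416, 300.7094529635112], [411.02229638833126, 259.17273326020745], [443.38326259431796, 259.14623472611703]]
tip shut/open px -0.002 [[316.17349962306577, 261.502178350475], [316.28886207363826, 303.36433523787366], [412.2237134974022, 261.42390599355696], [445.0011576888493, 261.3971953001901]]
0.011
offset [-0.4281 -0.1554  0.0596] len 0.4593113113988365 then rotz 20.416347070474046
[ 0.4056  0.2046 -0.8798  1.6517  0.161   1.3607 -0.2861]
```

{"api": "jog_arm", "payload": {"deltas": [{"gripper":1,"offset":[-0.0428,-0.0155,0.006],"rotation":[0,0,0]},{"gripper":1,"offset":[-0.0428,-0.0155,0.006],"rotation":[0,0,0]},{"gripper":1,"offset":[-0.0428,-0.0155,0.006],"rotation":[0,0,0]},{"gripper":1,"offset":[-0.0428,-0.0155,0.006],"rotation":[0,0,0]},{"gripper":1,"offset":[-0.0428,-0.0155,0.006],"rotation":[0,0,0]},{"gripper":1,"offset":[-0.0428,-0.0155,0.006],"rotation":[0,0,0]},{"gripper":1,"offset":[-0.0428,-0.0155,0.006],"rotation":[0,0,0]},{"gripper":1,"offset":[-0.0428,-0.0155,0.006],"rotation":[0,0,0]},{"gripper":1,"offset":[-0.0428,-0.0155,0.006],"rotation":[0,0,0]},{"gripper":1,"offset":[-0.0428,-0.0155,0.006],"rotation":[0,0,0]},{"gripper":1,"offset":[0,0,0],"rotation":[0,0,6.8]},{"gripper":1,"offset":[0,0,0],"rotation":[0,0,6.8]},{"gripper":1,"offset":[0,0,0],"rotation":[0,0,6.8]},{"gripper":1,"offset":[0,0,0.03],"rotation":[0,0,0]},{"gripper":1,"offset":[0,0,0.03],"rotation":[0,0,0]},{"gripper":1,"offset":[0,0,0.03],"rotation":[0,0,0]},{"gripper":1,"offset":[0,0,0],"rotation":[0,0,0]},{"gripper":1,"offset":[0,0,0],"rotation":[0,0,0]},{"gripper":1,"offset":[0,0,0],"rotation":[0,0,0]}]}}

```text
clock: 8.05
position: [0.4462, -0.2998, 0.1114]
ee_rot: [0.756, 0.654, 0.0, 0.001]
ft_force: [-0.8, -0.1, 0.3]
grip_width: 1.003
grasp_force: 0.0
```

Run:
```python
from h import *
o=manip.get_obs(); im=imaging.camera("wrist"); c=cam("wrist",o); print(o["position"],head(o),o["joint_pos"][6])
print(rect(c,wood(im),proj(c,[.4449+.01,-.2995+.06,.012])[0],.012))
goal(o,[.4449,-.2995,.011],81.7)
```

```text
[ 0.4462 -0.2998  0.1114] 81.73009888080799 0.24293648239768922
(array([ 0.4449, -0.2993], dtype=float32), [np.float32(0.050221454), np.float32(0.17020264)], np.float32(81.53262))
offset [ 0.0002 -0.0016  0.1004] len 0.10039866332547974 then rotz 0.03009888080799783
```

{"api": "jog_arm", "payload": {"deltas": [{"gripper":1,"offset":[0,-0.0014,0.025],"rotation":[0,0,0]},{"gripper":1,"offset":[0,0,0.025],"rotation":[0,0,0]},{"gripper":1,"offset":[0,0,0.025],"rotation":[0,0,0]},{"gripper":1,"offset":[0,0,0.025],"rotation":[0,0,0]},{"gripper":1,"offset":[0,0,0],"rotation":[0,0,0]},{"gripper":0,"offset":[0,0,0],"rotation":[0,0,0]},{"gripper":0,"offset":[0,0,0],"rotation":[0,0,0]},{"gripper":0,"offset":[0,0,0],"rotation":[0,0,0]},{"gripper":0,"offset":[0,0,0],"rotation":[0,0,0]},{"gripper":0,"offset":[0,0,0],"rotation":[0,0,0]}], "newtons": 50}}

```text
clock: 9.1
position: [0.4451, -0.2996, 0.0116]
ee_rot: [0.756, 0.654, 0.0, 0.002]
ft_force: [-1.8, 0.8, 8.9]
grip_width: 0.571
grasp_force: 51.3
```

{"api": "jog_arm", "payload": {"deltas": [{"gripper":0,"offset":[0,0,-0.02],"rotation":[0,0,0]},{"gripper":0,"offset":[0,0,-0.03],"rotation":[0,0,0]},{"gripper":0,"offset":[0,0,-0.03],"rotation":[0,0,0]},{"gripper":0,"offset":[0,0,-0.03],"rotation":[0,0,0]},{"gripper":0,"offset":[0,0,-0.03],"rotation":[0,0,0]},{"gripper":0,"offset":[0,0,0],"rotation":[0,0,0]},{"gripper":0,"offset":[0,0,0],"rotation":[0,0,0]},{"gripper":0,"offset":[0,0,0],"rotation":[0,0,0]}]}}

```text
clock: 9.9
position: [0.4435, -0.2986, 0.149]
ee_rot: [0.756, 0.654, -0.0, -0.0]
ft_force: [0.3, -1.3, -1.4]
grip_width: 0.567
grasp_force: 52.6
```

Run:
```python
from h import *
o=manip.get_obs(); im=imaging.camera("wrist"); c=cam("wrist",o); print(o["position"],head(o),o["joint_pos"][6],o["grasp_force"],o["grip_width"])
K=c[0]; m=imaging.camera_model("wrist"); ct=(K,m["hand_eye"])
# dark holes of the plate in tool frame: plate top at tool z ~ 0.0
cv2.imwrite("pics/w4.png",im)
h=[(-.014,.065),(.014,.065)]
print("pred holes px",proj(ct,[[y,x,0] for x,y in h]), proj(ct,[[.085,-.025,0],[.085,.025,0]]))
goal(o,jig(0,0,.15),102.47)
```

```text
[ 0.4435 -0.2986  0.149 ] 81.75507451802531 0.26418722029531294 52.60725975036621 0.567319176528158
pred holes px [[280.9602 138.7296]
 [351.8176 138.6589]] [[249.6841  85.2479]
 [382.8714  85.0986]]
offset [ 0.4746 -0.0092 -0.0009] len 0.47466125881187576 then rotz -20.71492548197469
```

View pics/w4.png

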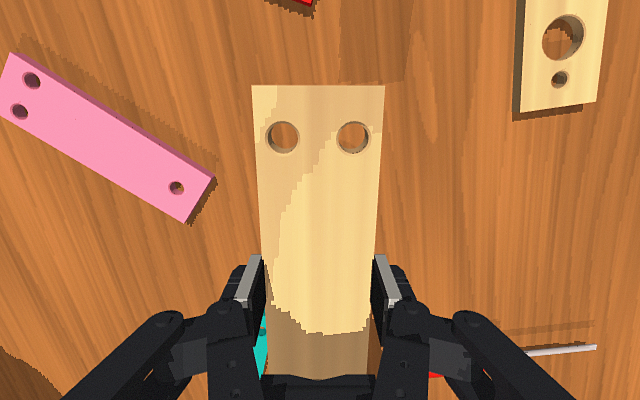

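Holes show at (283,138) and (353,138) against the predicted (281,139) and (352,139). The plate sits well in the gripper, 0.6 mm towards +y tool.

{"api": "jog_arm", "payload": {"deltas": [{"gripper":0,"offset":[0.0475,-0.001,0],"rotation":[0,0,0]},{"gripper":0,"offset":[0.0475,-0.001,0],"rotation":[0,0,0]},{"gripper":0,"offset":[0.0475,-0.001,0],"rotation":[0,0,0]},{"gripper":0,"offset":[0.0475,-0.001,0],"rotation":[0,0,0]},{"gripper":0,"offset":[0.0475,-0.001,0],"rotation":[0,0,0]},{"gripper":0,"offset":[0.0475,-0.001,0],"rotation":[0,0,0]},{"gripper":0,"offset":[0.0475,-0.001,0],"rotation":[0,0,0]},{"gripper":0,"offset":[0.0475,-0.001,0],"rotation":[0,0,0]},{"gripper":0,"offset":[0.0475,-0.001,0],"rotation":[0,0,0]},{"gripper":0,"offset":[0.047,0,0],"rotation":[0,0,0]},{"gripper":0,"offset":[0,0,0],"rotation":[0,0,-6.9]},{"gripper":0,"offset":[0,0,0],"rotation":[0,0,-6.9]},{"gripper":0,"offset":[0,0,0],"rotation":[0,0,-6.9]},{"gripper":0,"offset":[0,0,0],"rotation":[0,0,0]},{"gripper":0,"offset":[0,0,0],"rotation":[0,0,0]},{"gripper":0,"offset":[0,0,0],"rotation":[0,0,0]},{"gripper":0,"offset":[0,0,0],"rotation":[0,0,0]}]}}

```text
clock: 11.65
position: [0.503, 0.172, 0.1493]
ee_rot: [0.627, 0.779, -0.0, 0.0]
ft_force: [-0.3, 0.1, -1.2]
grip_width: 0.568
grasp_force: 52.6
```

Run:
```python
from h import *
o=manip.get_obs(); im=imaging.camera("wrist"); cv2.imwrite("pics/w5.png",im)
print(o["position"],head(o),o["ft_force"])
goal(o,jig(-.0006,0,.15),102.47)
cv2.imwrite("pics/w5c.png",cv2.resize(im[60:200,210:430],None,fx=3,fy=3,interpolation=0))
```

```text
[0.503  0.172  0.1493] 102.3558480784484 [-0.3196  0.1115 -1.2458]
offset [ 0.0005 -0.0011 -0.0007] len 0.0013577204073181792 then rotz -0.11415192155158138
```

View pics/w5c.png

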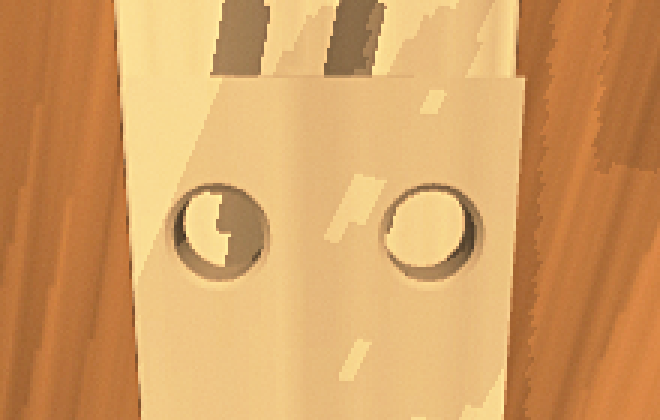

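{"api": "jog_arm", "payload": {"deltas": [{"gripper":0,"offset":[0.0005,-0.0011,0.012],"rotation":[0,0,-0.1]},{"gripper":0,"offset":[0,0,0.012],"rotation":[0,0,0]},{"gripper":0,"offset":[0,0,0.012],"rotation":[0,0,0]},{"gripper":0,"offset":[0,0,0.012],"rotation":[0,0,0]},{"gripper":0,"offset":[0,0,0],"rotation":[0,0,0]},{"gripper":0,"offset":[0,0,0],"rotation":[0,0,0]},{"gripper":0,"offset":[0,0,0],"rotation":[0,0,0]}]}}

```text
clock: 12.4
position: [0.5022, 0.1726, 0.1019]
ee_rot: [0.626, 0.78, 0.0, 0.0]
ft_force: [1.8, 0.1, -0.7]
grip_width: 0.567
grasp_force: 52.6
```

Run:
```python
from h import *
o=manip.get_obs()
print(o["position"],head(o),o["ft_force"],o["torque"])
goal(o,jig(-.0006,0,.1),102.47)
```

```text
[0.5022 0.1726 0.1019] 102.55986393077407 [ 1.8185  0.0653 -0.715 ] [ 0.0118 -0.0018  0.0261]
offset [-0.0002 -0.0004  0.0019] len 0.0019365530712015977 then rotz 0.08986393077407229
```

{"api": "jog_arm", "payload": {"deltas": [{"gripper":0,"offset":[0,0,0.006],"rotation":[0,0,0]},{"gripper":0,"offset":[0,0,0.006],"rotation":[0,0,0]},{"gripper":0,"offset":[0,0,0.006],"rotation":[0,0,0]},{"gripper":0,"offset":[0,0,0],"rotation":[0,0,0]}]}}

```text
clock: 12.8
position: [0.5013, 0.1721, 0.0824]
ee_rot: [0.626, 0.78, -0.001, -0.0]
ft_force: [0.3, 0.0, 0.1]
grip_width: 0.569
grasp_force: 52.6
```

{"api": "jog_arm", "payload": {"deltas": [{"gripper":0,"offset":[0,0,0.006],"rotation":[0,0,0]},{"gripper":0,"offset":[0,0,0.006],"rotation":[0,0,0]},{"gripper":0,"offset":[0,0,0.006],"rotation":[0,0,0]},{"gripper":0,"offset":[0,0,0.005],"rotation":[0,0,0]},{"gripper":0,"offset":[0,0,0.003],"rotation":[0,0,0]},{"gripper":0,"offset":[0,0,0],"rotation":[0,0,0]},{"gripper":0,"offset":[0,0,0],"rotation":[0,0,0]}]}}

```text
clock: 13.5
position: [0.5019, 0.1724, 0.0575]
ee_rot: [0.626, 0.78, 0.0, 0.0]
ft_force: [0.7, 0.7, 0.2]
grip_width: 0.569
grasp_force: 52.6
```

{"api": "jog_arm", "payload": {"deltas": [{"gripper":0,"offset":[0,0,0.002],"rotation":[0,0,0]},{"gripper":0,"offset":[0,0,0.001],"rotation":[0,0,0]},{"gripper":0,"offset":[0,0,0],"rotation":[0,0,0]},{"gripper":0,"offset":[0,0,0],"rotation":[0,0,0]}]}}

```text
clock: 13.9
position: [0.502, 0.1724, 0.0546]
ee_rot: [0.626, 0.78, 0.0, 0.0]
ft_force: [-0.2, -0.3, 2.9]
grip_width: 0.566
grasp_force: 52.9
```

{"api": "jog_arm", "payload": {"deltas": [{"gripper":0,"offset":[0,0,0.0007],"rotation":[0,0,0]},{"gripper":0,"offset":[0,0,0],"rotation":[0,0,0]},{"gripper":1,"offset":[0,0,0],"rotation":[0,0,0]},{"gripper":1,"offset":[0,0,0],"rotation":[0,0,0]},{"gripper":1,"offset":[0,0,0],"rotation":[0,0,0]},{"gripper":1,"offset":[0,0,0],"rotation":[0,0,0]},{"gripper":1,"offset":[0,0,-0.03],"rotation":[0,0,0]},{"gripper":1,"offset":[0,0,-0.03],"rotation":[0,0,0]},{"gripper":1,"offset":[0,0,-0.03],"rotation":[0,0,0]},{"gripper":1,"offset":[0,0,-0.03],"rotation":[0,0,0]},{"gripper":1,"offset":[0,0,0],"rotation":[0,0,0]},{"gripper":1,"offset":[0,0,0],"rotation":[0,0,0]}]}}

```text
clock: 15.1
position: [0.5021, 0.1723, 0.174]
ee_rot: [0.626, 0.78, 0.0, 0.001]
ft_force: [0.0, 0.2, -0.9]
grip_width: 1.002
grasp_force: 0.0
```

Run:
```python
from h import *
o=manip.get_obs(); im=imaging.camera("wrist"); cv2.imwrite("pics/w6.png",im)
c=cam("wrist",o); print(o["position"],head(o))
goal(o,[.6387,-.1725,.15],90.0)
print(proj(c,[jig(a,b,z) for a,b,z in((-.025,.085,.055),(.025,.085,.055),(-.014,.065,.081),(.014,.065,.081))]))
cv2.imwrite("pics/w6c.png",cv2.resize(im[40:260,200:440],None,fx=2.6,fy=2.6,interpolation=0))
```

```text
[0.5021 0.1723 0.174 ] 102.54097773244685
offset [-0.3662  0.0584  0.0242] len 0.37164127047786766 then rotz 12.540977732446834
[[281.9972  84.2552]
 [352.062   84.2683]
 [295.7835 116.3852]
 [338.2469 116.3897]]
```

View pics/w6c.png

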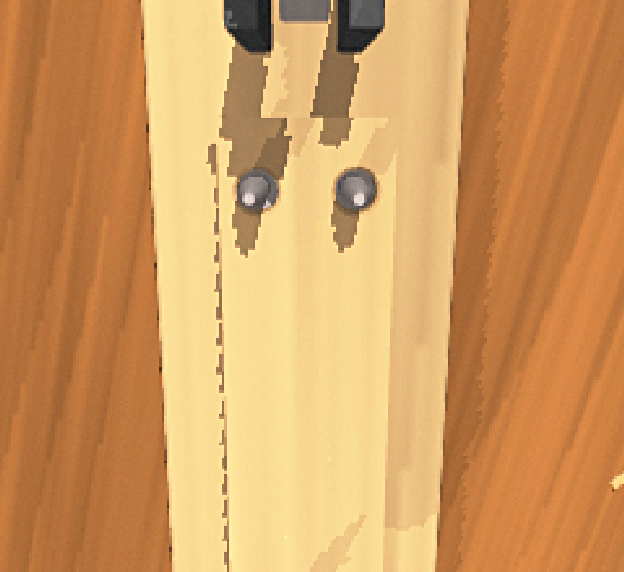

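The blank is seated, with both pins standing through its holes and its end edge within 1 px of prediction. Next is the pattern.

{"api": "jog_arm", "payload": {"deltas": [{"gripper":1,"offset":[-0.0407,0.0065,0],"rotation":[0,0,0]},{"gripper":1,"offset":[-0.0407,0.0065,0],"rotation":[0,0,0]},{"gripper":1,"offset":[-0.0407,0.0065,0],"rotation":[0,0,0]},{"gripper":1,"offset":[-0.0407,0.0065,0],"rotation":[0,0,0]},{"gripper":1,"offset":[-0.0407,0.0065,0],"rotation":[0,0,0]},{"gripper":1,"offset":[-0.0407,0.0065,0],"rotation":[0,0,0]},{"gripper":1,"offset":[-0.0407,0.0065,0],"rotation":[0,0,0]},{"gripper":1,"offset":[-0.0407,0.0065,0],"rotation":[0,0,0]},{"gripper":1,"offset":[-0.0407,0.0065,0],"rotation":[0,0,0]},{"gripper":1,"offset":[0,0,0.02],"rotation":[0,0,6.27]},{"gripper":1,"offset":[0,0,0.02],"rotation":[0,0,6.27]},{"gripper":1,"offset":[0,0,0.02],"rotation":[0,0,0]},{"gripper":1,"offset":[0,0,0],"rotation":[0,0,0]},{"gripper":1,"offset":[0,0,0],"rotation":[0,0,0]},{"gripper":1,"offset":[0,0,0],"rotation":[0,0,0]}]}}

```text
clock: 16.65
position: [0.639, -0.1724, 0.1146]
ee_rot: [0.707, 0.707, 0.0, 0.0]
ft_force: [0.6, -0.2, 0.3]
grip_width: 1.002
grasp_force: 0.0
```

Run:
```python
from h import *
o=manip.get_obs(); im=imaging.camera("wrist"); c=cam("wrist",o); print(o["position"],head(o),o["joint_pos"])
r=rect(c,wood(im),proj(c,[.6387,-.1725+.06,.012])[0],.012); print(r)
goal(o,[.6387,-.1725,.011],90); goal(o,[*r[0],.011],r[2])
```

```text
[ 0.639  -0.1724  0.1146] 90.04338294518486 [ 0.6409  0.5827 -0.6239  1.4745  0.3527  1.1969 -0.0328]
(array([ 0.6387, -0.1725], dtype=float32), [np.float32(0.058219615), np.float32(0.16985185)], np.float32(90.02365))
offset [-0.0001 -0.0004  0.1036] len 0.10358753614629897 then rotz 0.043382945184873734
offset [-0.0001 -0.0005  0.1036] len 0.1035876993021696 then rotz 0.019731822137998734
```

{"api": "jog_arm", "payload": {"deltas": [{"gripper":1,"offset":[0,-0.0004,0.026],"rotation":[0,0,0]},{"gripper":1,"offset":[0,0,0.026],"rotation":[0,0,0]},{"gripper":1,"offset":[0,0,0.026],"rotation":[0,0,0]},{"gripper":1,"offset":[0,0,0.025],"rotation":[0,0,0]},{"gripper":1,"offset":[0,0,0],"rotation":[0,0,0]},{"gripper":0,"offset":[0,0,0],"rotation":[0,0,0]},{"gripper":0,"offset":[0,0,0],"rotation":[0,0,0]},{"gripper":0,"offset":[0,0,0],"rotation":[0,0,0]},{"gripper":0,"offset":[0,0,0],"rotation":[0,0,0]},{"gripper":0,"offset":[0,0,0],"rotation":[0,0,0]}], "newtons": 50}}

```text
clock: 17.7
position: [0.6398, -0.1727, 0.0134]
ee_rot: [0.707, 0.707, 0.001, 0.002]
ft_force: [0.0, 0.3, 6.2]
grip_width: 0.655
grasp_force: 53.4
```

{"api": "jog_arm", "payload": {"deltas": [{"gripper":0,"offset":[0,0,-0.02],"rotation":[0,0,0]},{"gripper":0,"offset":[0,0,-0.03],"rotation":[0,0,0]},{"gripper":0,"offset":[0,0,-0.03],"rotation":[0,0,0]},{"gripper":0,"offset":[0,0,-0.03],"rotation":[0,0,0]},{"gripper":0,"offset":[0,0,-0.03],"rotation":[0,0,0]},{"gripper":0,"offset":[0,0,0],"rotation":[0,0,0]},{"gripper":0,"offset":[0,0,0],"rotation":[0,0,0]},{"gripper":0,"offset":[0,0,0],"rotation":[0,0,0]}]}}

```text
clock: 18.5
position: [0.6377, -0.1725, 0.1502]
ee_rot: [0.707, 0.707, -0.0, -0.0]
ft_force: [-0.4, 0.3, -1.7]
grip_width: 0.662
grasp_force: 53.5
```

Run:
```python
from h import *
o=manip.get_obs(); im=imaging.camera("wrist"); c=cam("wrist",o); print(o["position"],head(o),o["grasp_force"],o["grip_width"])
m=imaging.camera_model("wrist"); ct=(m["camera_matrix"],m["hand_eye"])
print("pred",proj(ct,[[.065,-.014,0],[.065,.014,0],[.085,-.029,0],[.085,.029,0]]))
# holes: non-wood blobs inside plate near prediction
for cc in(1,-1):
    u,v=proj(ct,[.065,cc*.014,0])[0].astype(int)
    roi=255-wood(im)[v-24:v+24,u-24:u+24]
    n,l,s,ce=cv2.connectedComponentsWithStats(roi); print((u,v),[(s[i,4],s[i,:4],ce[i]+[u-24,v-24]) for i in range(1,n) if s[i,4]>100])
cv2.imwrite("pics/w7.png",im)
goal(o,jig(-.0003,0,.15),102.47)
```

```text
[ 0.6377 -0.1725  0.1502] 90.01519949559672 53.50535452365875 0.6619122397634428
pred [[280.7174 138.5351]
 [351.5888 138.4636]
 [238.7682  85.0436]
 [393.296   84.8703]]
(np.int64(351), np.int64(138)) [(np.int32(647), array([11,  6, 29, 28], dtype=int32), array([352.1777, 134.0355]))]
(np.int64(280), np.int64(138)) [(np.int32(611), array([12,  7, 30, 27], dtype=int32), array([282.3961, 134.5565]))]
offset [ 0.3449 -0.1355  0.0003] len 0.37055781317315567 then rotz -12.454800504403295
```

View pics/w7.png

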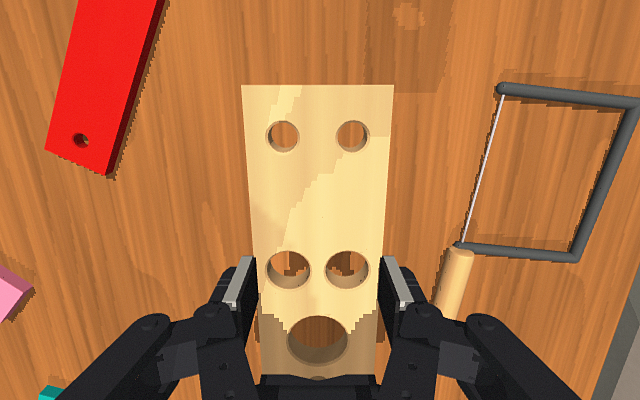

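The pattern is held centred, with holes at (283,137) and (352,137), and the saw is untouched.

{"api": "jog_arm", "payload": {"deltas": [{"gripper":0,"offset":[0.0383,-0.015,0],"rotation":[0,0,0]},{"gripper":0,"offset":[0.0383,-0.015,0],"rotation":[0,0,0]},{"gripper":0,"offset":[0.0383,-0.015,0],"rotation":[0,0,0]},{"gripper":0,"offset":[0.0383,-0.015,0],"rotation":[0,0,0]},{"gripper":0,"offset":[0.0383,-0.015,0],"rotation":[0,0,0]},{"gripper":0,"offset":[0.0383,-0.015,0],"rotation":[0,0,0]},{"gripper":0,"offset":[0.0383,-0.015,0],"rotation":[0,0,0]},{"gripper":0,"offset":[0.0383,-0.015,0],"rotation":[0,0,0]},{"gripper":0,"offset":[0.0383,-0.015,0],"rotation":[0,0,0]},{"gripper":0,"offset":[0,0,0],"rotation":[0,0,-6.23]},{"gripper":0,"offset":[0,0,0],"rotation":[0,0,-6.23]},{"gripper":0,"offset":[0,0,0.015],"rotation":[0,0,0]},{"gripper":0,"offset":[0,0,0.015],"rotation":[0,0,0]},{"gripper":0,"offset":[0,0,0],"rotation":[0,0,0]},{"gripper":0,"offset":[0,0,0],"rotation":[0,0,0]},{"gripper":0,"offset":[0,0,0],"rotation":[0,0,0]}]}}

```text
clock: 20.15
position: [0.5033, 0.1723, 0.1209]
ee_rot: [0.626, 0.779, 0.0, 0.0]
ft_force: [-0.1, 0.3, -0.8]
grip_width: 0.657
grasp_force: 53.5
```

Run:
```python
from h import *
o=manip.get_obs(); print(o["position"],head(o),o["ft_force"])
goal(o,jig(-.0003,0,.103),102.47)
```

```text
[0.5033 0.1723 0.1209] 102.4200979448111 [-0.0978  0.2735 -0.7527]
offset [ 0.0003 -0.0011  0.0179] len 0.01793543221077006 then rotz -0.04990205518890889
```

{"api": "jog_arm", "payload": {"deltas": [{"gripper":0,"offset":[0.0003,-0.001,0.009],"rotation":[0,0,0]},{"gripper":0,"offset":[0,0,0.009],"rotation":[0,0,0]},{"gripper":0,"offset":[0,0,0.005],"rotation":[0,0,0]},{"gripper":0,"offset":[0,0,0.005],"rotation":[0,0,0]},{"gripper":0,"offset":[0,0,0.005],"rotation":[0,0,0]},{"gripper":0,"offset":[0,0,0],"rotation":[0,0,0]},{"gripper":0,"offset":[0,0,0],"rotation":[0,0,0]}]}}

```text
clock: 20.85
position: [0.5021, 0.1724, 0.0878]
ee_rot: [0.626, 0.78, 0.0, -0.0]
ft_force: [-0.3, 0.1, -1.1]
grip_width: 0.654
grasp_force: 53.5
```

{"api": "jog_arm", "payload": {"deltas": [{"gripper":0,"offset":[0,0,0.006],"rotation":[0,0,0]},{"gripper":0,"offset":[0,0,0.006],"rotation":[0,0,0]},{"gripper":0,"offset":[0,0,0.004],"rotation":[0,0,0]},{"gripper":0,"offset":[0,0,0.002],"rotation":[0,0,0]},{"gripper":0,"offset":[0,0,0],"rotation":[0,0,0]},{"gripper":0,"offset":[0,0,0],"rotation":[0,0,0]}]}}

```text
clock: 21.45
position: [0.5021, 0.1723, 0.0698]
ee_rot: [0.626, 0.78, 0.0, 0.0]
ft_force: [-0.4, 0.7, 0.1]
grip_width: 0.654
grasp_force: 53.5
```

{"api": "jog_arm", "payload": {"deltas": [{"gripper":0,"offset":[0,0,0.001],"rotation":[0,0,0]},{"gripper":0,"offset":[0,0,0.0005],"rotation":[0,0,0]},{"gripper":0,"offset":[0,0,0],"rotation":[0,0,0]},{"gripper":0,"offset":[0,0,0],"rotation":[0,0,0]}]}}

```text
clock: 21.85
position: [0.5022, 0.1723, 0.0684]
ee_rot: [0.626, 0.78, 0.0, 0.0]
ft_force: [0.1, -1.0, 0.6]
grip_width: 0.657
grasp_force: 53.6
```

{"api": "jog_arm", "payload": {"deltas": [{"gripper":0,"offset":[0,0,0.001],"rotation":[0,0,0]},{"gripper":0,"offset":[0,0,0],"rotation":[0,0,0]},{"gripper":0,"offset":[0,0,0],"rotation":[0,0,0]}]}}

```text
clock: 22.15
position: [0.5022, 0.1723, 0.0682]
ee_rot: [0.626, 0.78, -0.0, 0.0]
ft_force: [-5.8, -3.4, 13.5]
grip_width: 0.657
grasp_force: 55.0
```

The pattern is seated, with 13.5 N on contact. I'll release it, rise and go behind the clamp arm.

{"api": "jog_arm", "payload": {"deltas": [{"gripper":0,"offset":[0,0,-0.001],"rotation":[0,0,0]},{"gripper":1,"offset":[0,0,0],"rotation":[0,0,0]},{"gripper":1,"offset":[0,0,0],"rotation":[0,0,0]},{"gripper":1,"offset":[0,0,0],"rotation":[0,0,0]},{"gripper":1,"offset":[0,0,0],"rotation":[0,0,0]},{"gripper":1,"offset":[0,0,-0.03],"rotation":[0,0,0]},{"gripper":1,"offset":[0,0,-0.03],"rotation":[0,0,0]},{"gripper":1,"offset":[0,0,-0.03],"rotation":[0,0,0]},{"gripper":1,"offset":[0,0,-0.03],"rotation":[0,0,0]},{"gripper":1,"offset":[0,0,-0.03],"rotation":[0,0,0]},{"gripper":0,"offset":[0,0,-0.03],"rotation":[0,0,0]},{"gripper":0,"offset":[0,0,0],"rotation":[0,0,0]},{"gripper":0,"offset":[0,0,0],"rotation":[0,0,0]}]}}

```text
clock: 23.45
position: [0.5022, 0.1723, 0.2484]
ee_rot: [0.626, 0.78, 0.0, 0.0]
ft_force: [-0.0, 0.1, 0.3]
grip_width: 0.515
grasp_force: 0.0
```

Run:
```python
from h import *
o=manip.get_obs(); im=imaging.camera("wrist"); cv2.imwrite("pics/w8.png",im); c=cam("wrist",o); print(o["position"],head(o))
print(proj(c,[jig(a,b,z) for a,b,z in((-.029,.085,.067),(.029,.085,.067),(-.014,.065,.081),(.014,.065,.081),(0,.115-.09*np.cos(2.),.085+.09*np.sin(2.)))]))
goal(o,jig(0,.195,.25),102.47)
cv2.imwrite("pics/w8c.png",cv2.resize(im[0:300,200:440],None,fx=2,fy=2,interpolation=0))
```

```text
[0.5022 0.1723 0.2484] 102.47004711211395
[[284.3255  84.2658]
 [349.3895  84.1928]
 [300.8109 108.5483]
 [332.9451 108.5115]
 [316.4016 -47.7449]]
offset [ 0.195   0.0002 -0.0017] len 0.19504800075598636 then rotz 4.711211394692327e-05
```

View pics/w8c.png

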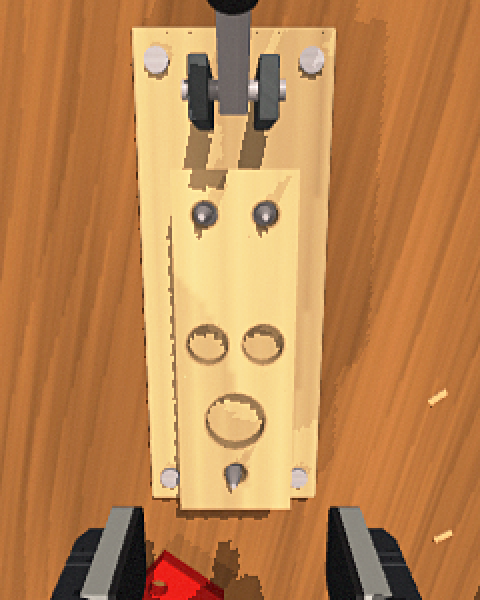

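The pattern is flat on the blank with all three pins through it, its end at row 84 as predicted, and the clamp arm leans back.

{"api": "jog_arm", "payload": {"deltas": [{"gripper":0,"offset":[0.039,0,0],"rotation":[0,0,0]},{"gripper":0,"offset":[0.039,0,0],"rotation":[0,0,0]},{"gripper":0,"offset":[0.039,0,0],"rotation":[0,0,0]},{"gripper":0,"offset":[0.039,0,0],"rotation":[0,0,0]},{"gripper":0,"offset":[0.039,0,0],"rotation":[0,0,0]},{"gripper":0,"offset":[0,0,0],"rotation":[0,0,0]},{"gripper":0,"offset":[0,0,0.03],"rotation":[0,0,0]},{"gripper":0,"offset":[0,0,0.03],"rotation":[0,0,0]},{"gripper":0,"offset":[0,0,0.03],"rotation":[0,0,0]},{"gripper":0,"offset":[0,0,0],"rotation":[0,0,0]},{"gripper":0,"offset":[0,0,0],"rotation":[0,0,0]}]}}

```text
clock: 24.6
position: [0.4597, 0.3623, 0.1581]
ee_rot: [0.626, 0.78, -0.001, -0.0]
ft_force: [-1.1, 0.4, 0.6]
grip_width: -0.002
grasp_force: 0.0
```

Run:
```python
from h import *
o=manip.get_obs(); print(o["position"],head(o),o["ft_force"])
goal(o,jig(0,.131,.160),102.47)
```

```text
[0.4597 0.3623 0.1581] 102.47678438584768 [-1.1064  0.4087  0.6328]
offset [-0.0637  0.0007 -0.0019] len 0.06369361855037385 then rotz 0.006784385847680596
```

{"api": "jog_arm", "payload": {"deltas": [{"gripper":0,"offset":[-0.008,0.0007,-0.0015],"rotation":[0,0,0]},{"gripper":0,"offset":[-0.008,0,-0.0015],"rotation":[0,0,0]},{"gripper":0,"offset":[-0.008,0,-0.0015],"rotation":[0,0,0]},{"gripper":0,"offset":[-0.008,0,-0.0015],"rotation":[0,0,0]},{"gripper":0,"offset":[-0.008,0,-0.0015],"rotation":[0,0,0]},{"gripper":0,"offset":[-0.008,0,-0.0015],"rotation":[0,0,0]},{"gripper":0,"offset":[-0.008,0,-0.0015],"rotation":[0,0,0]},{"gripper":0,"offset":[-0.008,0,-0.0015],"rotation":[0,0,0]}]}}

```text
clock: 25.4
position: [0.4745, 0.2993, 0.17]
ee_rot: [0.626, 0.78, -0.0, 0.0]
ft_force: [-0.1, 2.8, -1.6]
grip_width: -0.005
grasp_force: 0.9
```

{"api": "jog_arm", "payload": {"deltas": [{"gripper":0,"offset":[-0.0064,0,0],"rotation":[0,0,0]},{"gripper":0,"offset":[-0.0064,0,0],"rotation":[0,0,0]},{"gripper":0,"offset":[-0.0073,0,0.0015],"rotation":[0,0,0]},{"gripper":0,"offset":[-0.0073,0,0.0015],"rotation":[0,0,0]},{"gripper":0,"offset":[-0.0069,0,0.003],"rotation":[0,0,0]},{"gripper":0,"offset":[-0.0069,0,0.003],"rotation":[0,0,0]},{"gripper":0,"offset":[-0.0062,0,0.0042],"rotation":[0,0,0]},{"gripper":0,"offset":[-0.0062,0,0.0042],"rotation":[0,0,0]},{"gripper":0,"offset":[-0.0052,0,0.0054],"rotation":[0,0,0]},{"gripper":0,"offset":[-0.0052,0,0.0054],"rotation":[0,0,0]}]}}

```text
clock: 26.4
position: [0.4885, 0.2373, 0.1416]
ee_rot: [0.626, 0.78, -0.0, 0.0]
ft_force: [-0.2, 0.9, 2.2]
grip_width: 0.0
grasp_force: 1.0
```

Run:
```python
from h import *
o=manip.get_obs(); print(o["position"],head(o),o["ft_force"])
goal(o,jig(0,.0589,.1298),102.47); goal(o,jig(0,.051,.101),102.47)
```

```text
[0.4885 0.2373 0.1416] 102.46402374916502 [-0.2242  0.914   2.2057]
offset [-0.0074 -0.0004  0.0118] len 0.013933750836247927 then rotz -0.005976250834976327
offset [-0.0153 -0.0004  0.0406] len 0.04337889474012406 then rotz -0.005976250834976327
```

Contact holds at about 2.4 N along the arc. I'll finish the swing and press lightly.

{"api": "jog_arm", "payload": {"deltas": [{"gripper":0,"offset":[-0.0037,0,0.0059],"rotation":[0,0,0]},{"gripper":0,"offset":[-0.0037,0,0.0059],"rotation":[0,0,0]},{"gripper":0,"offset":[-0.0027,0,0.007],"rotation":[0,0,0]},{"gripper":0,"offset":[-0.0027,0,0.007],"rotation":[0,0,0]},{"gripper":0,"offset":[-0.0015,0,0.006],"rotation":[0,0,0]},{"gripper":0,"offset":[-0.001,0,0.005],"rotation":[0,0,0]},{"gripper":0,"offset":[0,0,0.002],"rotation":[0,0,0]},{"gripper":0,"offset":[0,0,0],"rotation":[0,0,0]}]}}

```text
clock: 27.2
position: [0.4912, 0.2229, 0.1028]
ee_rot: [0.626, 0.78, -0.0, -0.0]
ft_force: [0.1, -0.0, -0.1]
grip_width: -0.004
grasp_force: 0.0
```

{"api": "jog_arm", "payload": {"deltas": [{"gripper":0,"offset":[0,0,0.001],"rotation":[0,0,0]},{"gripper":0,"offset":[0,0,0.001],"rotation":[0,0,0]},{"gripper":0,"offset":[0,0,0],"rotation":[0,0,0]},{"gripper":0,"offset":[0,0,0],"rotation":[0,0,0]}]}}

```text
clock: 27.6
position: [0.4915, 0.2229, 0.1012]
ee_rot: [0.626, 0.78, 0.0, 0.0]
ft_force: [-0.2, -1.3, 0.3]
grip_width: 0.004
grasp_force: 0.0
```

{"api": "jog_arm", "payload": {"deltas": [{"gripper":0,"offset":[0,0,0.001],"rotation":[0,0,0]},{"gripper":0,"offset":[0,0,0.0005],"rotation":[0,0,0]},{"gripper":0,"offset":[0,0,0],"rotation":[0,0,0]},{"gripper":0,"offset":[0,0,0],"rotation":[0,0,0]}]}}

```text
clock: 28.0
position: [0.4917, 0.223, 0.101]
ee_rot: [0.626, 0.78, -0.0, 0.0]
ft_force: [-7.0, -3.5, 16.6]
grip_width: 0.003
grasp_force: 8.2
```

The arm met the pack at exactly the predicted height. I'll retreat and check.

{"api": "jog_arm", "payload": {"deltas": [{"gripper":0,"offset":[0,0,-0.01],"rotation":[0,0,0]},{"gripper":0,"offset":[0,0,-0.03],"rotation":[0,0,0]},{"gripper":0,"offset":[-0.03,0,-0.04],"rotation":[0,0,0]},{"gripper":0,"offset":[-0.04,0,-0.03],"rotation":[0,0,0]},{"gripper":0,"offset":[-0.04,0,-0.03],"rotation":[0,0,0]},{"gripper":0,"offset":[0,0,0],"rotation":[0,0,0]},{"gripper":0,"offset":[0,0,0],"rotation":[0,0,0]}]}}

```text
clock: 28.7
position: [0.5158, 0.1147, 0.2404]
ee_rot: [0.627, 0.779, 0.0, 0.001]
ft_force: [-0.3, 0.5, -0.8]
grip_width: -0.003
grasp_force: 0.0
```

Run:
```python
from h import *
o=manip.get_obs(); im=imaging.camera("wrist"); print(o["clock"],o["position"]); c=cam("wrist",o)
print(proj(c,[jig(a,b,z) for a,b,z in((0,.025,.085),(0,.02,.085),(-.029,.085,.067),(.029,.085,.067))]))
cv2.imwrite("pics/w9.png",im[0:300,160:480])
```

```text
28.7 [0.5158 0.1147 0.2404]
[[315.4262  85.3029]
 [315.4596  91.7258]
 [279.3273   7.037 ]
 [350.9256   6.7818]]
```

View pics/w9.png

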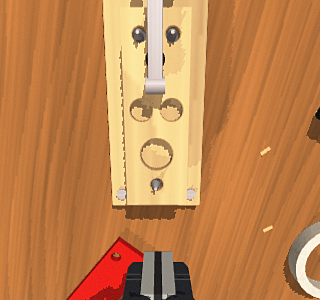

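The arm is down between the pins. Its roller is at row 85, matching the level prediction of 85.3, and the pack is intact. I'm handing it in.

```bash
python3 -c "
from workcell import workorder
print(workorder.hand_in())"
```

```text
the job is handed in; nothing more can be done
None
```

The job is handed in at about 29 s of the 69 s allowed: the blank and pattern are seated on the pins, the clamp arm is down on the pattern, and the bystanders were not touched as far as the pictures and forces show; the hand-in returned no verdict.

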